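# Sort lookalike counterweights by weight into their rack

## Task

The three canisters on the bench are counterweights of the camera stand and look alike: lift each to feel its weight, then stow it upright in the rack, the heaviest in the bore next to the rack's handle, the medium one in the middle bore and the lightest in the bore farthest from the handle. Push each gently down until its stiff cup is fully home, never forcing it or the rack (45 N breaks a cup), and leave the lens, the screwdriver and the mug where they are.

Things in the scene. Friction and masses are not known exactly. Their poses are not given: they have to be found in the camera images.
- can_1_centre (a point): an upright closed metal canister, 50 mm diameter, 75 mm tall, dark lid; all three look exactly alike, but each hides a different core, so that they weigh about 0.12 kg (plastic core, 1.2 N), 0.31 kg (aluminium, 3.0 N) or 0.60 kg (steel, 5.9 N), each within 10 percent; which is which changes every time. The core has a little play and may rattle. This point is the canister's centre, half-way up (37.5 mm over its foot); z is its axis
- can_2_centre (a point): an upright closed metal canister, 50 mm diameter, 75 mm tall, dark lid; all three look exactly alike, but each hides a different core, so that they weigh about 0.12 kg (plastic core, 1.2 N), 0.31 kg (aluminium, 3.0 N) or 0.60 kg (steel, 5.9 N), each within 10 percent; which is which changes every time. The core has a little play and may rattle. This point is the canister's centre, half-way up (37.5 mm over its foot); z is its axis
- can_3_centre (a point): an upright closed metal canister, 50 mm diameter, 75 mm tall, dark lid; all three look exactly alike, but each hides a different core, so that they weigh about 0.12 kg (plastic core, 1.2 N), 0.31 kg (aluminium, 3.0 N) or 0.60 kg (steel, 5.9 N), each within 10 percent; which is which changes every time. The core has a little play and may rattle. This point is the canister's centre, half-way up (37.5 mm over its foot); z is its axis
- rack: the storage rack, a black block 86 mm (x) by 262 mm (y) by 50 mm high, fixed to the table, with three bores in a row 85 mm apart and a steel bar handle standing out of its +y end (reaches 162 mm from the middle). Origin at the middle of its underside; y points along it to the handle. A canister fully home stands 46 to 53 mm out of the rack, so grip it in its upper part (fingertips at least 30 mm above its foot)
- mouth_handle (a point): centre of the handle-end (heaviest) bore, at the rack's top face, 50 mm above the table. The bore is 53 mm wide with a 2 mm bevelled edge. z up, x across the rack, y along the rack towards the handle
- mouth_middle (a point): centre of the middle (medium) bore, at the rack's top face, 50 mm above the table. The bore is 53 mm wide with a 2 mm bevelled edge. z up, x across the rack, y along the rack towards the handle
- mouth_far (a point): centre of the far-end (lightest) bore, at the rack's top face, 50 mm above the table. The bore is 53 mm wide with a 2 mm bevelled edge. z up, x across the rack, y along the rack towards the handle
- cup_handle (a joint): the stiff metal cup in the handle-end bore: how far it has been pushed down, m. At 0 the cup's face lies 16 mm below the rack's top face; every cup has its own hard stop, not visible, somewhere between 6 and 13 mm of travel, which is found by feel: the resistance there jumps. It starts 0 to 3 mm down. It slides down only under about 8 N (more if fast), stays where it is left, and no canister's weight alone moves it
- cup_middle (a joint): the stiff metal cup in the middle bore: how far it has been pushed down, m. At 0 the cup's face lies 16 mm below the rack's top face; every cup has its own hard stop, not visible, somewhere between 6 and 13 mm of travel, which is found by feel: the resistance there jumps. It starts 0 to 3 mm down. It slides down only under about 8 N (more if fast), stays where it is left, and no canister's weight alone moves it
- cup_far (a joint): the stiff metal cup in the far-end bore: how far it has been pushed down, m. At 0 the cup's face lies 16 mm below the rack's top face; every cup has its own hard stop, not visible, somewhere between 6 and 13 mm of travel, which is found by feel: the resistance there jumps. It starts 0 to 3 mm down. It slides down only under about 8 N (more if fast), stays where it is left, and no canister's weight alone moves it
- lens_centre (a point): bystander: a black camera lens standing upright, 54 mm diameter, 50 mm tall; point at its centre
- driver: bystander: a screwdriver about 160 mm long lying flat, along its x axis; origin under its middle
- mug: bystander: a white mug, 76 mm diameter, 90 mm tall; origin at the centre of its underside, handle at +y

How it is judged:
By the outcome, as a careful person would: the job done as asked, in the order asked, and still so for the second after the job is handed in, with the robot touching nothing.
It also fails if it takes over 72 s, if anything falls off the work surface, if the arm or the gripper's body presses on something with over 40 N, if the wrist force passes 120 N, or if a joint passes its speed limit or range.

## Robot

A 6-joint arm with a two-finger parallel gripper is mounted at the origin on the work surface. World frame = base frame: x ahead of the robot, y to its left, z up, the work surface at z = 0. Lengths are in m, angles in rad, forces in N, time in s.
With the tool pointing down it reaches from about 0.325 to 0.875 m from the base axis. Payload 4.4 kg.
Tool frame: the origin (TCP) lies on the centre line of the jaws, within the pads' length; the fingertips stand 22 mm ahead of it and the grasp point (between the pads) lies 3 mm ahead of it; z points along the fingers, y is the line along which they close (so a half turn about z gives the same grasp; the last joint's range is limited). The gripper opens to 85 mm and grips with 20 to 120 N. Pads are 22 mm wide; open, the fingers measure 114 mm over their backs; the gripper's body (76 mm by 85 mm) begins 54 mm behind the grasp point. The pads swing forward as they close: fully open they stand 13 mm farther back than shut.
Start: joints at [0.965, 0.207, 1.542, -0, 1.393, -0.15], TCP at [0.253, 0.516, 0.253] pointing down, gripper open.
Joint ranges: [-2.73, 2.73], [-0.86, 2.22], [0.23, 2.46], [-1.11, 4.25], [0.08, 2.63], [-2.82, 2.82]. Speed limits (rad/s): [2.79, 2.79, 3.14, 3.14, 3.14, 3.14].

## Interface

Orientations are given as a 3x3 rotation matrix whose columns are the frame's x, y, z axes.
In Python, from cell import ctrl gives the robot as it stands.
- The arm moves only by the shell command python3 -m inch 'ROWS' [OPENING]. ROWS is JSON, a list that holds one entry, the list of rows, each a list of 4 numbers: the shift along the world's x, y, z in units of 0.025 m (1.0 is 0.025 m), then the turn about the world's z in units of 6 degrees (1.0 is 6 degrees). In form: [[[dx, dy, dz, yaw], ...]]. A call has 1 to 20 rows; each row shifts and turns the commanded pose from where the row before left it; what a row does not reach is not made up. A row lasts 1/10 s, in which the tool goes at most 50 mm and 8.59 degrees, less where a joint would pass 70% of its speed; a pose out of reach is approached as far as the arm can. A call with a number of a shift or a turn outside -1 to 1 is refused whole. A call with a gripper value outside its range is refused whole. OPENING is the closure, from 0 (fully open) to 1 (shut), set as the call begins (- or left out, the last holds). The fingers move at their own pace and stop on an object; the grip force is fixed at half the most. Time passes only in rows, so rows that do not move let the fingers close. It gives the time, the measured TCP pose, the force, the opening and the grip force at its end, in the units of the state.
- ctrl.state(): the state, without advancing time (a new reading comes with each control period).
- ctrl.camera(name): name is "scene" or "top" or "wrist"; returns a dict with "img" (384x512x3 uint8, blue, green, red), "K" (3x3 intrinsics, pixels), "camera_from_world" (4x4, takes a point from world to camera coordinates); the wrist camera has in their place "hand_eye" (4x4, takes a point from camera to tool coordinates, whose origin is the TCP and whose axes are the flange's). Camera axes: x right, y down, z forward; pixel columns grow to the right and rows downward; lengths in m; the calibration is good to about 2 mm. A picture is of the moment at which its call begins: read the wrist's pose just before it. There is no depth.
- ctrl.hand_in(): hands the job in; it is judged then, once.
The state is a dict: "time_s": time; "joint_pos": joint angles; "dq": joint speeds; "joint_torque": joint torques, N m; "tcp_pos": TCP position; "eef_rot": TCP orientation; "wrist_force": force on the tool from outside, world axes, zero at the start; "torque": the same for the moment, N m; "finger_gap": opening from 0.0 (shut) to 1.0 (fully open); "gripper_force": force on a finger pad.
Only numpy, scipy, OpenCV 4.12 (cv2) and the standard library are available. Lean on these libraries where they do the work, as an engineer would, in place of code of your own. Each camera call takes 0.05 s, during which the arm holds its last target. There are 200 camera calls.

## Working session

There is one attempt and no reset: what is moved stays moved. The work goes in short steps, Python scripts to look and compute and a shell command to move; the robot and the scene stay as the last step left them, time stands still between calls to the robot, and variables do not carry over. Pictures are saved under pics/ and viewed, at most 10 in all, crops included, and the job is handed in when it is done.

```bash
ls; mkdir -p pics; python3 - <<'E'
from cell import ctrl
import cv2,numpy as np
s=ctrl.state();print({k:np.round(v,3).tolist() for k,v in s.items()})
for n in("top","scene"):
    c=ctrl.camera(n);cv2.imwrite(f"pics/{n}0.png",c["img"]);np.savez(f"{n}.npz",**c)
    T=c["camera_from_world"];print(n,c["K"].round(1).tolist(),(-T[:3,:3].T@T[:3,3]).round(3),T[:3,:3].round(2).tolist())
E
```

```text
pics
{'time_s': 0.0, 'joint_pos': [0.964, 0.207, 1.543, 0.0, 1.393, -0.151], 'dq': [0.002, 0.001, 0.001, -0.0, 0.002, 0.001], 'joint_torque': [0.001, -38.304, -29.159, -0.0, 0.01, 0.0], 'tcp_pos': [0.253, 0.516, 0.252], 'eef_rot': [[-0.898, 0.44, -0.001], [0.44, 0.898, -0.002], [0.0, -0.002, -1.0]], 'wrist_force': [-0.32, 0.062, 0.262], 'torque': [-0.019, -0.018, -0.048], 'gripper_force': 0.0, 'finger_gap': 0.998}
top [[432.0, 0.0, 251.8], [0.0, 432.0, 191.5], [0.0, 0.0, 1.0]] [ 0.446 -0.011  1.206] [[-0.01, -1.0, -0.01], [-0.99, 0.01, -0.13], [0.13, 0.01, -0.99]]
scene [[361.7, 0.0, 247.5], [0.0, 361.7, 189.7], [0.0, 0.0, 1.0]] [0.962 0.237 0.746] [[-0.56, 0.83, -0.01], [0.7, 0.47, -0.54], [-0.44, -0.31, -0.84]]
```

View pics/top0.png

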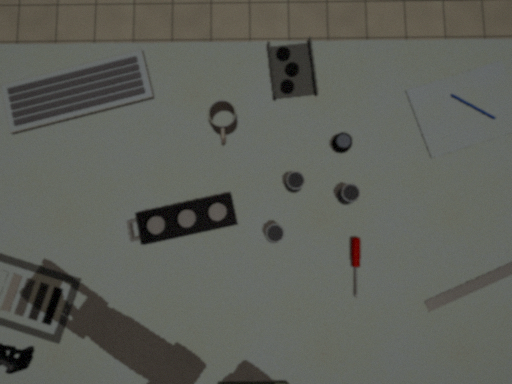

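View pics/scene0.png

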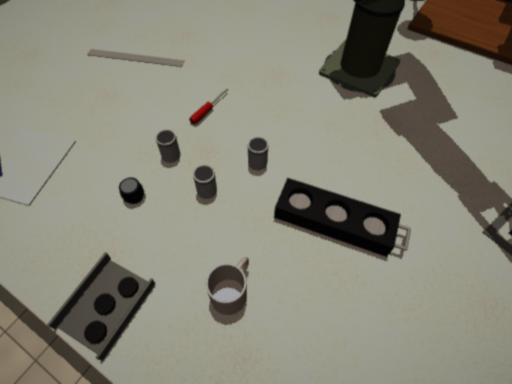

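The top view shows the rack with its bores at (156,225), (187,218) and (217,212), handle on the left. The cans are at (294,180), (347,193) and (274,231), the lens at (342,142), the mug at (222,115) and the driver at (355,265). The scene view agrees. Next I measure these by contours.

```bash
cat > h.py <<'E'
import numpy as np,cv2
def load(n): return dict(np.load(f"{n}.npz"))
def ray(c,uv,z):
    T=c["camera_from_world"];R=T[:3,:3];o=-R.T@T[:3,3]
    d=R.T@np.linalg.inv(c["K"])@np.array([uv[0],uv[1],1.]);return o+d*(z-o[2])/d[2]
def proj(c,p):
    T=c["camera_from_world"];q=c["K"]@(T[:3,:3]@np.asarray(p)+T[:3,3]);return q[:2]/q[2]
E
python3 - <<'E'
from h import *
t=load("top");im=t["img"];g=cv2.cvtColor(im,cv2.COLOR_BGR2GRAY)
m=(g<30).astype(np.uint8)
roi=np.zeros_like(m);roi[180:255,125:245]=1
print("g lid",g[181,285:305],g[193,337:358])
cs,_=cv2.findContours((g<45).astype(np.uint8)*roi,cv2.RETR_CCOMP,cv2.CHAIN_APPROX_NONE)
for k in cs:
    if len(k)<20: continue
    r=cv2.minAreaRect(k);a=cv2.contourArea(k);M=cv2.moments(k);c=(M['m10']/M['m00'],M['m01']/M['m00'])
    print(a,np.round(c,1),r,ray(t,c,.05).round(4))
for n,b in(("top",(120,120,260,140)),("scene",(110,70,310,260))):
    x,y,w,h=b;I=load(n)["img"][y:y+h,x:x+w];s=800//w if n=="top" else 2
    cv2.imwrite(f"pics/{n}c.png",np.clip(cv2.resize(I,None,fx=s,fy=s,interpolation=2)*2.0,0,255).astype(np.uint8))
E
```

```text
g lid [48 56 63 57 46 36 37 37 33 40 33 40 38 35 37 36 38 48 67 89] [36 28 21 34 55 68 59 44 40 37 39 31 39 39 32 39 37 39 41 39 40]
2989.0 [185.5 218.1] ((185.1249237060547, 218.07272338867188), (32.241519927978516, 97.77264404296875), 77.69197845458984) [0.5263 0.1743 0.05  ]
297.0 [155.5 224.7] ((155.5, 224.50001525878906), (18.384775161743164, 19.798988342285156), 45.0) [0.509  0.2544 0.05  ]
299.0 [186.4 218.1] ((186.5, 218.0), (19.0, 20.0), 0.0) [0.5261 0.1719 0.05  ]
304.0 [217.  211.5] ((217.00003051757812, 211.50003051757812), (19.091880798339844, 20.50609588623047), 45.0) [0.5433 0.0898 0.05  ]
```

View pics/topc.png

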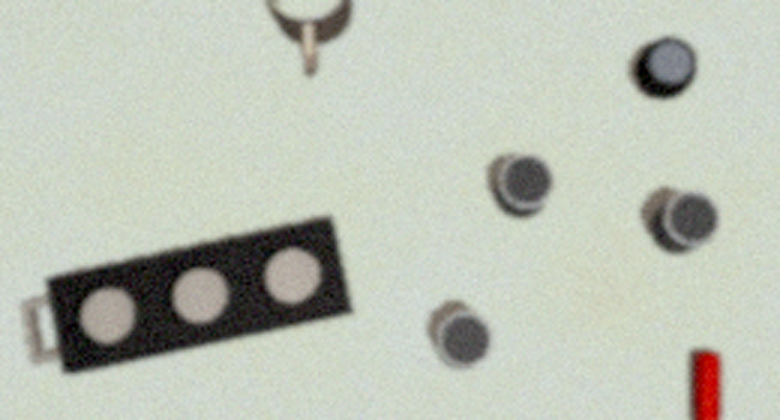

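```bash
python3 - <<'E'
from h import *
t=load("top")
for n,c in (("A",(525,181)),("B",(691,218)),("C",(465,338))): print(n,ray(t,(c[0]/3+120,c[1]/3+120),.075).round(4))
print("lens",ray(t,(672/3+120,62/3+120),.05).round(3),"driver",ray(t,(355,238),.01),ray(t,(354,296),.005),"mug handle",ray(t,(310/3+120,72/3+120),.05))
E
```

```text
A [ 0.6224 -0.1186  0.075 ]
B [ 0.5884 -0.2636  0.075 ]
C [ 0.4848 -0.0638  0.075 ]
lens [ 0.735 -0.257  0.05 ] driver [ 0.47087271 -0.28639025  0.01      ] [ 0.31450846 -0.2789763   0.005     ] mug handle [0.72850739 0.07326831 0.05      ]
```

```bash
python3 -m inch '[[[0.78,-0.98,0,-0.62],[0.78,-0.98,0,-0.62],[0.78,-0.98,0,-0.62],[0.78,-0.98,0,-0.62],[0.78,-0.98,0,-0.62],[0.78,-0.98,0,-0.62],[0.78,-0.98,0,-0.62],[0.78,-0.98,0,-0.62],[0.78,-0.98,0,-0.62],[0.78,-0.98,0,-0.62],[0.78,-0.98,0,-0.62],[0.78,-0.98,0,-0.62],[0.78,-0.98,0,-0.62],[0.78,-0.98,0,-0.62],[0,0,0,0],[0,0,0,0]]]' 0
cat >> h.py <<'E'
def wrist(name):
    from cell import ctrl
    s=ctrl.state();c=ctrl.camera("wrist");H=np.array(c["hand_eye"])
    W=np.eye(4);W[:3,:3]=s["eef_rot"];W[:3,3]=s["tcp_pos"]
    c={"img":c["img"],"K":np.array(c["K"]),"camera_from_world":np.linalg.inv(W@H),"hand_eye":H,"tcp":W}
    np.savez(name+".npz",**c);cv2.imwrite(f"pics/{name}.png",np.clip(c["img"]*1.5,0,255).astype(np.uint8));return c
E
python3 - <<'E'
from h import *
c=wrist("w1");print(c["K"][0],c["hand_eye"].round(3).tolist(),c["tcp"].round(4).tolist())
for p in ((.509,.2544,.05),(.5261,.1719,.05),(.5433,.0898,.05)):print(proj(c,p))
E
```

```text
time_s: 1.7
tcp_pos: [0.5259, 0.1729, 0.2526]
eef_rot: [[-0.204, 0.979, -0.002], [0.979, 0.204, 0.0], [0.001, -0.002, -1.0]]
wrist_force: [-0.3, 1.3, -0.8]
finger_gap: 1.0
gripper_force: 0.0
[277.42625564   0.         252.5644914 ] [[0.001, -0.966, -0.26, 0.065], [1.0, 0.0, 0.001, -0.0], [-0.001, -0.26, 0.966, -0.121], [0.0, 0.0, 0.0, 1.0]] [[-0.2036, 0.9791, -0.0017, 0.5259], [0.9791, 0.2036, 0.0003, 0.1729], [0.0006, -0.0016, -1.0, 0.2526], [0.0, 0.0, 0.0, 1.0]]
[252.70714306  99.63461911]
[252.61442888 174.20360906]
[252.67504177 239.22031184]
```

View pics/w1.png

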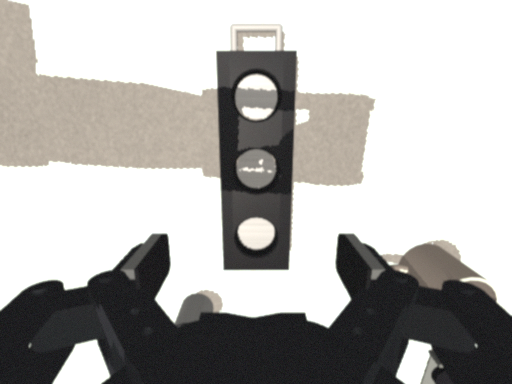

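The wrist view shows the rack head-on with bores at (256,97), (257,169) and (256,234) and the handle at the top. The outline seen is that of the top face, so I fit that.

```bash
cat >> h.py <<'E'
def plane(c,pts,z): return np.array([ray(c,p,z)[:2] for p in pts])
def rackfit(c,th=25):
    g=cv2.GaussianBlur(cv2.cvtColor(c["img"],cv2.COLOR_BGR2GRAY),(3,3),0)
    m=np.zeros_like(g);u,v=proj(c,(.5261,.1719,.05));u=int(u);v=int(v)
    m[max(0,v-150):v+105,max(0,u-70):u+70]=1
    m=m*(g<th).astype(np.uint8);m=cv2.morphologyEx(m,cv2.MORPH_OPEN,np.ones((9,9)))
    k=max(cv2.findContours(m,cv2.RETR_EXTERNAL,cv2.CHAIN_APPROX_NONE)[0],key=cv2.contourArea)
    P=plane(c,k[:,0].astype(float),.05)
    return cv2.minAreaRect((P*1000).astype(np.float32)),cv2.boundingRect(k),g
E
python3 - <<'E'
from h import *
c=load("w1")
for th in (25,40,60):
    r,b,g=rackfit(c,th);print(th,np.round(r[0],1),np.round(r[1],1),r[2],b)
print(g[150,205:310:2],g[255:285,257])
for th in(25,40):
    m=(g>th).astype(np.uint8);
    for k in cv2.findContours(m,cv2.RETR_CCOMP,cv2.CHAIN_APPROX_NONE)[0]:
        x,y,w,h=cv2.boundingRect(k)
        if 25<w<60 and 20<h<60: 
            P=(plane(c,k[:,0].astype(float),.05)*1000).astype(np.float32)
            print(th,(x,y,w,h),cv2.minEnclosingCircle(P))
E
```

```text
25 [501.3 161.3] [18.  23.2] 11.785346031188965 (223, 169, 16, 20)
40 [491.3 203.9] [ 22.2 116.4] 13.463882446289062 (219, 88, 22, 103)
60 [529.1 176.4] [ 84.4 257.1] 11.920516014099121 (218, 52, 77, 217)
[117 118 118 119 121 120 120  77  28  24  24  22  23  24  23  25  34  43
  35  31  33  47  64  74  80  84  84  80  72  59  43  29  24  26  26  26
  25  25  24  25  23  23  24  31  82 116 121 121 120 119 117 118 121] [ 18  22  27  32  35  37  37  37  36  36  36  36  37  51  93 149 189 203
 206 206 206 206 206 206 207 207 206 206 206 206]
25 (234, 233, 45, 25) ((546.7962646484375, 92.80699920654297), 27.992769241333008)
40 (395, 338, 49, 46) ((822.220703125, -47.269081115722656), 47.45402526855469)
```

```bash
python3 -m inch '[[[-0.16,-0.95,0,0],[-0.16,-0.95,0,0],[-0.16,-0.95,0,0],[-0.16,-0.95,0,0],[-0.16,-0.95,0,0],[-0.16,-0.95,0,0],[-0.16,-0.95,0,0],[-0.16,-0.95,0,0],[-0.16,-0.95,0,0],[-0.18,-0.95,0,0],[0,0,0,0],[0,0,0,0]]]'
python3 - <<'E'
from h import *
c=wrist("w2");print(c["tcp"][:3,3].round(4),proj(c,(.4848,-.0638,.075)),proj(c,(.6224,-.1186,.075)))
E
```

```text
time_s: 2.95
tcp_pos: [0.4853, -0.0632, 0.2532]
eef_rot: [[-0.205, 0.979, -0.0], [0.979, 0.205, 0.001], [0.001, 0.0, -1.0]]
wrist_force: [0.2, 0.9, 0.2]
finger_gap: 1.0
gripper_force: 0.0
[ 0.4853 -0.0632  0.2532] [251.69780524 178.2805743 ] [356.37460501 246.17287522]
```

View pics/w2.png

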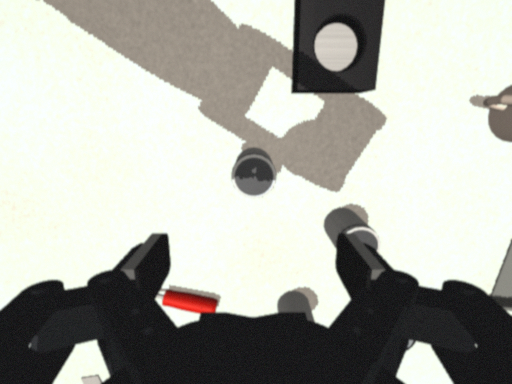

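The wrist view shows can C's lid near (254,176), the rack's far bore at (336,47), and the finger midline at column 252.5. I now fit the lid, printing profiles.

```bash
python3 - <<'E'
from h import *
c=load("w2");g=cv2.cvtColor(c["img"],cv2.COLOR_BGR2GRAY)
print(g[140:205,254]);print(g[176,225:285]);print(g[185,225:285])
I=c["img"][135:210,215:295];cv2.imwrite("pics/w2c.png",np.clip(cv2.resize(I,None,fx=7,fy=7,interpolation=2)*2.,0,255).astype(np.uint8))
E
```

```text
[102 101 103 103 102 103  96  81  61  56  52  52  51  55  73  88  86  73
  49  39  39  37  38  36  38  39  40  44  59  69  73  71  67  52  42  42
  55  65  71  72  71  72  74  71  73  71  72  73  72  72  72  71  73  73
  85 119 149 162 165 169 171 171 172 172 171]
[172 172 172 171 171 163 129  99  87  72  56  57  59  56  43  40  37  38
  39  40  38  38  40  40  41  43  44  42  45  55  56  43  36  38  38  37
  39  38  40  36  40  39  38  40  39  39  38  47  70  88 103 136 163 170
 170 172 172 172 172 172]
[172 171 171 170 171 171 171 167 159 162 162 135  99  78  75  74  74  74
  73  74  73  74  72  72  74  73  72  72  74  71  73  72  72  72  71  71
  72  71  70  73  71  73  72  74  76  99 139 159 161 165 170 172 172 174
 173 171 172 173 171 172]
```

View pics/w2c.png

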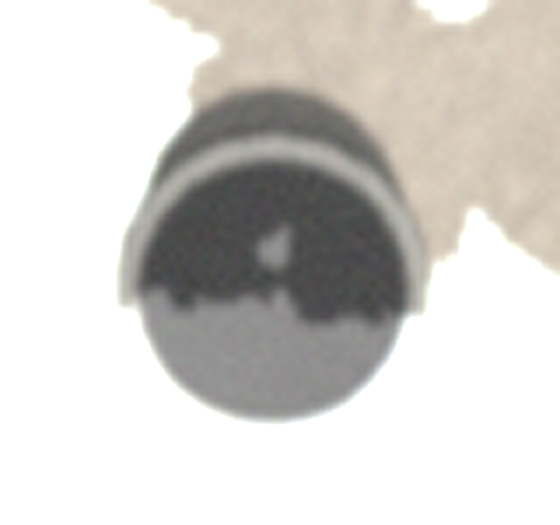

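```bash
python3 - <<'E'
from h import *
c=load("w2");p=ray(c,(254.1,176.4),.075);print(p,p-c["tcp"][:3,3])
d=c["tcp"][:3,:3].T@(p-c["tcp"][:3,3]);print("tool",d.round(4))
w=load("w1");q=np.array([.5291,.1764,.05]);print("rack tool",(w["tcp"][:3,:3].T@(q-w["tcp"][:3,3])).round(4))
t=load("top");o=p[:2]-ray(t,(275,232.67),.075)[:2];print("offset wrist-top",o)
for z,n in ((.025,"."),):
  pass
for p3 in ((256,97),(257,169),(256,234)): print(ray(w,p3,.04)[:2])
E
```

```text
[ 0.48695343 -0.06118505  0.075     ] [ 0.00161704  0.00198158 -0.17822534]
tool [0.0014 0.002  0.1782]
rack tool [0.0027 0.0042 0.2026]
offset wrist-top [0.00220147 0.00258471]
[0.51197656 0.2585076 ]
[0.53042453 0.17730722]
[0.54696711 0.09334355]
```

```bash
python3 -m inch '[[[0.07,0.08,-0.8,0],[0,0,-1,0],[0,0,-1,0],[0,0,-1,0],[0,0,-1,0],[0,0,-1,0],[0,0,-1,0],[0,0,-0.6,0],[0,0,-0.33,0],[0,0,0,0],[0,0,0,0]]]'; python3 -m inch '[[[0,0,0,0],[0,0,0,0],[0,0,0,0],[0,0,0,0],[0,0,0,0],[0,0,0,0],[0,0,0,0],[0,0,0,0]]]' 1; python3 -m inch '[[[0,0,0.3,0],[0,0,0.5,0],[0,0,0.5,0],[0,0,0.5,0],[0,0,0.3,0],[0,0,0,0],[0,0,0,0],[0,0,0,0],[0,0,0,0]]]'
cat > f.py <<'E'
from cell import ctrl
import numpy as np
s=ctrl.state();print(s["time_s"],s["tcp_pos"].round(4) if hasattr(s["tcp_pos"],"round") else s["tcp_pos"],np.round(s["wrist_force"],2),np.round(s["torque"],2),round(s["finger_gap"],3),np.round(s["gripper_force"],1))
E
python3 f.py
```

```text
time_s: 4.1
tcp_pos: [0.488, -0.0617, 0.0606]
eef_rot: [[-0.206, 0.979, 0.001], [0.979, 0.206, -0.0], [-0.0, 0.001, -1.0]]
wrist_force: [0.6, -0.2, -0.3]
finger_gap: 1.002
gripper_force: 0.0
time_s: 4.9
tcp_pos: [0.4877, -0.0624, 0.0612]
eef_rot: [[-0.204, 0.979, 0.001], [0.979, 0.204, -0.0], [-0.0, 0.001, -1.0]]
wrist_force: [-2.0, 1.0, 5.7]
finger_gap: 0.564
gripper_force: 61.4
time_s: 5.8
tcp_pos: [0.4867, -0.062, 0.1118]
eef_rot: [[-0.205, 0.979, -0.002], [0.979, 0.205, 0.0], [0.001, -0.001, -1.0]]
wrist_force: [-1.0, 0.5, -4.2]
finger_gap: 0.565
gripper_force: 62.5
5.8 [ 0.4867 -0.062   0.1118] [-0.97  0.52 -4.19] [ 0.04 -0.01  0.04] 0.565 62.5
```

```bash
for i in 1 2 3 4 5 6; do python3 -m inch '[[[0,0,0,0]]]' | grep force; done
```

```text
wrist_force: [0.9, 0.5, -2.5]
gripper_force: 62.5
wrist_force: [-0.2, -0.3, -3.2]
gripper_force: 62.5
wrist_force: [0.9, 0.1, -3.4]
gripper_force: 62.5
wrist_force: [-0.6, 0.8, -2.7]
gripper_force: 62.5
wrist_force: [-0.2, -0.3, -2.3]
gripper_force: 62.5
wrist_force: [-0.3, 0.3, -3.4]
gripper_force: 62.5
```

```bash
python3 -m inch '[[[0,0,0.8,0],[0.17,0.95,0.7,0],[0.17,0.95,0,0],[0.17,0.95,0,0],[0.17,0.95,0,0],[0.17,0.95,0,0],[0.17,0.95,0,0],[0.17,0.95,0,0],[0.17,0.95,0,0],[0.17,0.95,0,0],[0.16,0.95,0,0],[0,0,0,0],[0,0,0,0]]]'; for i in 1 2 3 4; do python3 -m inch '[[[0,0,0,0]]]' | egrep "tcp|wrist"; done
python3 - <<'E'
from h import *
c=wrist("w3");print(proj(c,(.5118,.2584,.05)),proj(c,(.5293,.1766,.05)))
E
```

```text
time_s: 7.7
tcp_pos: [0.5294, 0.1755, 0.1498]
eef_rot: [[-0.206, 0.979, -0.001], [0.979, 0.206, -0.001], [-0.0, -0.001, -1.0]]
wrist_force: [-0.0, 0.2, -2.9]
finger_gap: 0.565
gripper_force: 63.6
tcp_pos: [0.5293, 0.1747, 0.1498]
wrist_force: [-0.6, 0.0, -2.5]
tcp_pos: [0.5295, 0.1744, 0.1499]
wrist_force: [-0.3, 0.1, -3.2]
tcp_pos: [0.5296, 0.1745, 0.15]
wrist_force: [0.3, 0.6, -3.0]
tcp_pos: [0.5296, 0.1747, 0.1501]
wrist_force: [1.1, 0.2, -4.2]
[251.77580018  88.32255883] [252.36422834 195.60125979]
```

View pics/w3.png

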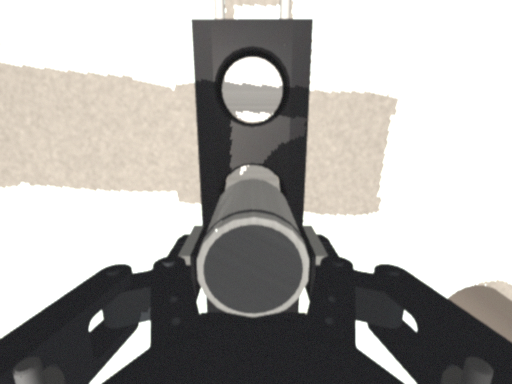

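The held can's lid is at (253,265), its lateral centring is good, and the handle bore at (252,88) matches the prediction. I check the can's offset in the tool and the rack outline from this view.

```bash
python3 - <<'E'
from h import *
c=load("w3");T=c["tcp"];g=cv2.cvtColor(c["img"],cv2.COLOR_BGR2GRAY)
print("lid rim",g[200:330:1,253].tolist());print(g[258,190:320].tolist())
p=ray(c,(253,265),T[2,3]+.015);print((T[:3,:3].T@(p-T[:3,3])).round(4))
m=(g>45).astype(np.uint8)
print(g[40:135,252].tolist()); print(g[88,205:300].tolist())
E
```

```text
lid rim [79, 80, 79, 79, 79, 80, 80, 80, 78, 63, 45, 54, 72, 80, 81, 82, 94, 117, 132, 135, 134, 134, 130, 123, 101, 71, 58, 57, 52, 54, 56, 52, 53, 53, 51, 53, 52, 53, 55, 52, 54, 54, 54, 52, 54, 54, 54, 52, 53, 55, 54, 51, 53, 54, 53, 52, 52, 55, 54, 53, 53, 53, 53, 52, 52, 52, 52, 54, 53, 54, 55, 53, 56, 54, 54, 53, 50, 51, 52, 52, 53, 52, 51, 52, 53, 52, 52, 52, 53, 53, 52, 51, 51, 51, 52, 52, 53, 53, 52, 54, 54, 54, 53, 54, 53, 54, 54, 53, 55, 53, 55, 55, 65, 93, 116, 120, 102, 67, 36, 22, 23, 26, 24, 20, 22, 25, 24, 25, 23, 24]
[67, 39, 35, 32, 25, 26, 57, 98, 118, 125, 124, 126, 128, 125, 112, 81, 57, 52, 52, 51, 51, 52, 51, 51, 50, 53, 53, 53, 53, 55, 52, 51, 52, 52, 52, 52, 52, 52, 54, 53, 52, 51, 53, 53, 53, 52, 54, 54, 52, 54, 53, 53, 53, 50, 54, 53, 53, 52, 53, 53, 52, 51, 53, 54, 54, 52, 53, 54, 54, 52, 52, 54, 53, 53, 54, 52, 54, 53, 53, 54, 55, 54, 54, 54, 51, 54, 53, 54, 55, 53, 52, 52, 51, 52, 53, 53, 53, 54, 54, 53, 53, 53, 54, 55, 53, 53, 54, 54, 52, 56, 72, 104, 124, 129, 131, 132, 131, 129, 109, 67, 30, 27, 34, 35, 36, 63, 99, 111, 112, 112]
[ 0.0043  0.0003 -0.0
[... 191 characters left out ...]
8, 217, 215, 208, 173, 130, 114, 113, 114, 112, 114, 115, 116, 115, 114, 115, 114, 113, 114, 112, 111, 110, 110, 109, 108, 108, 111, 113, 111, 109, 108, 126, 169, 202, 213, 214, 214, 215, 215, 215, 209, 182, 128, 76, 38, 32, 44, 58, 67, 69, 69, 69, 70, 69, 69]
[30, 27, 29, 30, 32, 30, 30, 31, 30, 27, 24, 20, 23, 15, 20, 24, 53, 91, 108, 111, 112, 111, 111, 111, 112, 111, 112, 112, 112, 113, 112, 111, 112, 113, 113, 111, 113, 113, 113, 114, 112, 113, 112, 113, 112, 112, 113, 114, 114, 112, 112, 112, 113, 113, 114, 112, 113, 112, 113, 114, 113, 114, 113, 112, 114, 113, 114, 114, 114, 115, 115, 124, 127, 126, 115, 113, 106, 77, 41, 14, 22, 20, 20, 19, 26, 31, 31, 31, 33, 30, 31, 29, 31, 29, 30]
```

```bash
python3 -m inch '[[[0,0.08,-0.5,0],[0,0,-0.5,0],[0,0,-0.2,0],[0,0,-0.2,0],[0,0,0,0]]]'|egrep "tcp|wrist"; python3 -m inch '[[[0,0,-0.1,0],[0,0,-0.1,0],[0,0,-0.1,0]]]'|egrep "tcp|wrist";  python3 f.py
```

```text
tcp_pos: [0.5287, 0.1772, 0.1136]
wrist_force: [-0.4, 0.7, -3.2]
tcp_pos: [0.5299, 0.1774, 0.1077]
wrist_force: [-0.2, 0.2, -3.1]
8.95 [0.5299 0.1774 0.1077] [-0.21  0.25 -3.11] [-0.05 -0.    0.05] 0.56 63.6
```

```bash
for i in 1 2 3; do python3 -m inch '[[[0,0,-0.08,0],[0,0,-0.08,0]]]'|egrep "tcp|wrist"; done
```

```text
tcp_pos: [0.5301, 0.1771, 0.1055]
wrist_force: [-6.7, -2.8, 16.0]
tcp_pos: [0.5304, 0.1768, 0.105]
wrist_force: [-13.6, -6.3, 34.2]
tcp_pos: [0.5306, 0.1764, 0.1041]
wrist_force: [-21.4, -11.2, 50.0]
```

```bash
python3 -m inch '[[[0,0,0.1,0],[0,0,0.1,0],[0,0,0.1,0],[-0.08,-0.04,0.1,0],[0,0,0,0]]]'|egrep "tcp|wrist|gap"; python3 -m inch '[[[0,0,0,0],[0,0,0,0]]]'|egrep "tcp|wrist|gap"
```

```text
tcp_pos: [0.5278, 0.1763, 0.1057]
wrist_force: [-0.4, -1.2, 1.6]
finger_gap: 0.571
tcp_pos: [0.5278, 0.1763, 0.1057]
wrist_force: [-1.2, -0.8, 2.4]
finger_gap: 0.569
```

```bash
for i in 1 2 3 4; do python3 -m inch '[[[0,0,-0.04,0]]]'|egrep "tcp|wrist"|tr '\n' ' ';echo; done
```

```text
tcp_pos: [0.528, 0.1762, 0.1053] wrist_force: [-3.6, -1.7, 8.8] 
tcp_pos: [0.5281, 0.1761, 0.105] wrist_force: [-3.7, -2.6, 13.2] 
tcp_pos: [0.5283, 0.1761, 0.1048] wrist_force: [-5.9, -4.3, 17.7] 
tcp_pos: [0.5284, 0.176, 0.1045] wrist_force: [-8.0, -4.6, 22.1]
```

```bash
python3 -m inch '[[[0,0,0.1,0],[0,0,0.1,0],[-0.06,-0.04,0.04,0],[0,0,0,0],[0,0,0,0]]]'|egrep "tcp|wrist|gap"; for i in 1 2 3 4; do python3 -m inch '[[[0,0,-0.04,0]]]'|egrep "tcp|wrist"|tr '\n' ' ';echo; done
```

```text
tcp_pos: [0.5262, 0.1753, 0.107]
wrist_force: [1.8, 0.1, -3.9]
finger_gap: 0.567
tcp_pos: [0.5262, 0.1752, 0.1063] wrist_force: [1.5, -0.9, -2.5] 
tcp_pos: [0.5263, 0.1752, 0.1058] wrist_force: [-1.2, -0.5, 4.6] 
tcp_pos: [0.5263, 0.1753, 0.1057] wrist_force: [-2.7, -0.6, 10.4] 
tcp_pos: [0.5264, 0.1753, 0.1056] wrist_force: [-3.7, -1.8, 13.8]
```

```bash
python3 f.py; python3 -m inch '[[[0,0,0.08,0],[0,0,0.08,0],[0,0,0,0]]]'|egrep tcp; python3 f.py
python3 - <<'E'
from h import *
c=wrist("w4");T=c["tcp"];print(T.round(4).tolist());g=cv2.cvtColor(c["img"],cv2.COLOR_BGR2GRAY)
I=c["img"];cv2.imwrite("pics/w4b.png",np.clip(I*2.5,0,255).astype(np.uint8))
E
```

```text
11.55 [0.5264 0.1753 0.1056] [-3.69 -1.76 13.76] [-0.24  1.29  0.04] 0.561 65.1
tcp_pos: [0.5262, 0.1752, 0.1074]
11.85 [0.5262 0.1752 0.1074] [ 1.08 -0.63 -2.1 ] [-0.06 -0.23  0.02] 0.563 62.9
[[-0.2046, 0.9788, 0.0002, 0.5262], [0.9788, 0.2046, -0.0002, 0.1752], [-0.0002, 0.0002, -1.0, 0.1074], [0.0, 0.0, 0.0, 1.0]]
```

View pics/w4b.png

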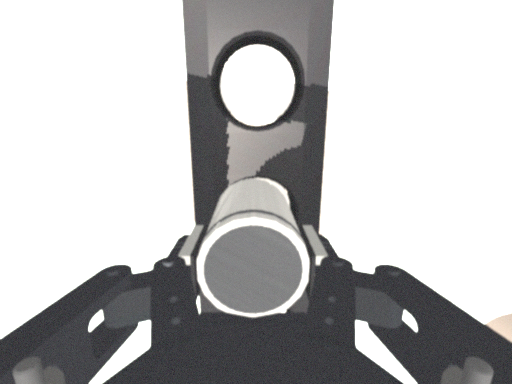

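The held can's lid is at (253,267) but its foot is at about (259,180), so the foot is being held by the bore near (258,85) while the tool has shifted. I lift clear and check whether the can hangs straight.

```bash
python3 -m inch '[[[0,0,0.4,0],[0,0,0.6,0],[0,0,0.7,0],[0,0,0,0],[0,0,0,0]]]'|egrep "tcp|wrist|gap"; python3 f.py
python3 - <<'E'
from h import *
w=wrist("w5")
for n in("w3","w4","w5"):
    c=load(n);g=cv2.cvtColor(c["img"],cv2.COLOR_BGR2GRAY)
    print(n,c["tcp"][:3,3].round(4))
    print(" foot col",g[160:226:2,253].tolist())
    for v in(180,195,210): print(v,g[v,200:306:2].tolist())
E
```

```text
tcp_pos: [0.5263, 0.1755, 0.151]
wrist_force: [0.1, -0.5, -3.8]
finger_gap: 0.565
12.4 [0.5263 0.1755 0.151 ] [ 0.06 -0.52 -3.77] [ 0.03  0.04 -0.05] 0.565 64.2
w3 [0.5296 0.1747 0.1501]
 foot col [68, 60, 57, 104, 110, 110, 108, 110, 108, 95, 80, 79, 79, 79, 79, 79, 80, 79, 80, 81, 79, 79, 79, 80, 78, 45, 72, 81, 94, 132, 134, 130, 101]
180 [66, 27, 25, 29, 27, 30, 32, 30, 30, 23, 29, 22, 25, 87, 106, 107, 108, 106, 106, 103, 94, 89, 85, 83, 81, 81, 81, 80, 81, 83, 88, 87, 95, 103, 107, 107, 107, 107, 109, 99, 29, 23, 29, 27, 31, 31, 25, 29, 25, 28, 27, 29, 63]
195 [95, 30, 24, 24, 29, 27, 28, 27, 30, 23, 47, 77, 86, 87, 83, 83, 83, 82, 81, 80, 80, 79, 79, 78, 79, 79, 79, 78, 79, 79, 79, 81, 80, 80, 79, 79, 78, 78, 79, 82, 81, 75, 35, 25, 28, 27, 30, 28, 31, 27, 28, 29, 93]
210 [221, 76, 24, 23, 30, 26, 27, 46, 74, 77, 80, 85, 84, 79, 80, 80, 77, 79, 75, 69, 66, 60, 52, 51, 45, 43, 49, 47, 47, 48, 48, 55, 61, 69, 76, 76, 79, 80, 80, 79, 80, 81, 83, 81, 83, 61, 25, 29, 26, 25, 25, 38, 134]
w4 [0.5262 0.1752 0.1074]
 foot col [65, 66, 64, 65, 64, 65, 65, 62, 40, 64, 78, 78, 79, 78, 79
[... 879 characters left out ...]
68, 81, 89, 125, 135, 132, 114]
180 [143, 134, 53, 29, 23, 29, 30, 29, 27, 25, 28, 27, 29, 25, 42, 102, 104, 105, 104, 99, 92, 86, 82, 79, 79, 78, 79, 80, 79, 82, 84, 89, 91, 98, 103, 105, 106, 106, 105, 105, 107, 36, 22, 29, 30, 27, 27, 28, 26, 29, 28, 28, 27]
195 [141, 140, 84, 30, 27, 30, 25, 24, 28, 31, 50, 75, 88, 86, 84, 86, 82, 80, 82, 80, 80, 79, 79, 78, 78, 79, 79, 80, 79, 79, 79, 80, 80, 80, 80, 79, 79, 79, 81, 81, 82, 79, 46, 20, 15, 22, 28, 31, 27, 30, 31, 28, 28]
210 [232, 231, 204, 50, 27, 26, 27, 46, 80, 81, 81, 83, 83, 82, 79, 79, 80, 80, 79, 76, 67, 63, 62, 53, 51, 44, 48, 47, 49, 51, 54, 59, 65, 72, 78, 78, 80, 79, 80, 80, 79, 81, 82, 81, 84, 69, 30, 26, 24, 28, 29, 30, 26]
```

```bash
python3 - <<'E'
from h import *
for n in("w3","w5"):
    c=load(n);T=c["tcp"];g=cv2.GaussianBlur(cv2.cvtColor(c["img"],cv2.COLOR_BGR2GRAY),(1,3),0).astype(float)
    col=g[150:200,250:257].mean(1);d=np.diff(col)
    vr=150+.5+np.argmax(d[:25]);vf=150+.5+10+np.argmin(d[10:35]);
    tool=lambda uv,z:(T[:3,:3].T@(ray(c,uv,z)-T[:3,3]))[:2].round(4)
    print(n,vr,vf,"rim->centre",tool((253,vr),.048)[0]-.0265,"foot->centre",tool((253,vf),T[2,3]-.0612)[0]-.025)
    # handle bore
    h=g[30:140,249:256].mean(1);d=np.diff(h);a=30.5+np.argmax(d[:40]);b=30.5+60+np.argmin(d[60:]);print(" handle cup rows",a,b, "rim+ ->c",tool((252,a),.048)[0]-.0265, )
    dk=np.where(h<50)[0]+30;print(" dark",dk)
    e=[ (g[v,205:310]) for v in (86,)][0]; D=np.diff(e);print(" cols",205.5+np.argmax(D[:40]),205.5+60+np.argmin(D[60:]))
    print(" lid",tool((252.8,268.5),T[2,3]+.0138))
E
```

```text
w3 164.5 178.5 rim->centre 0.0011000000000000003 foot->centre 0.0
 handle cup rows 56.5 122.5 rim+ ->c 0.08130000000000001
 dark [ 46  47  48  49  50  51  52  53  54  55 124 125 126]
 cols 221.5 282.5
 lid [0.0019 0.0002]
w5 166.5 177.5 rim->centre -0.0006999999999999992 foot->centre 0.0006999999999999992
 handle cup rows 58.5 123.5 rim+ ->c 0.0801
 dark [ 49  50  51  52  53  54  55  56  57 126 127]
 cols 225.5 285.5
 lid [0.0019 0.0002]
```

```bash
python3 -m inch '[[[0.13,0,-0.4,0],[0,0,-0.5,0],[0,0,-0.4,0],[0,0,-0.2,0],[0,0,0,0],[0,0,0,0]]]'|egrep "tcp|wrist|gap"; for i in 1 2 3 4 5 6 7 8; do python3 -m inch '[[[0,0,-0.04,0]]]'|egrep "tcp|wrist"|tr '\n' ' ';echo; done; python3 f.py
```

```text
tcp_pos: [0.5293, 0.1753, 0.1122]
wrist_force: [-0.0, 0.1, -2.3]
finger_gap: 0.562
tcp_pos: [0.53, 0.1754, 0.1122] wrist_force: [0.8, 0.7, -2.7] 
tcp_pos: [0.5299, 0.1754, 0.1112] wrist_force: [0.5, 0.5, -3.1] 
tcp_pos: [0.5297, 0.1753, 0.11] wrist_force: [0.6, -0.3, -3.6] 
tcp_pos: [0.5295, 0.1753, 0.1087] wrist_force: [-0.6, 0.6, -3.4] 
tcp_pos: [0.5294, 0.1753, 0.1076] wrist_force: [-0.2, -0.5, -3.0] 
tcp_pos: [0.5294, 0.1753, 0.1065] wrist_force: [-0.3, 0.4, -4.1] 
tcp_pos: [0.5293, 0.1753, 0.1054] wrist_force: [-0.1, -0.3, -2.5] 
tcp_pos: [0.5294, 0.1753, 0.1044] wrist_force: [0.5, -0.0, -2.7] 
13.85 [0.5294 0.1753 0.1044] [ 0.47 -0.05 -2.75] [-0.03 -0.01 -0.01] 0.561 64.3
```

```bash
for i in 1 2 3 4 5 6 7 8 9 10 11 12; do python3 -m inch '[[[0,0,-0.04,0]]]'|egrep "tcp|wrist"|tr '\n' ' ';echo; done
```

```text
tcp_pos: [0.5294, 0.1753, 0.1034] wrist_force: [-0.0, 0.4, -1.6] 
tcp_pos: [0.5294, 0.1753, 0.1024] wrist_force: [0.7, -0.1, -2.5] 
tcp_pos: [0.5294, 0.1753, 0.1014] wrist_force: [0.5, -0.4, -2.8] 
tcp_pos: [0.5294, 0.1753, 0.1004] wrist_force: [0.6, 0.2, -2.9] 
tcp_pos: [0.5294, 0.1753, 0.0994] wrist_force: [-0.2, -0.4, -3.9] 
tcp_pos: [0.5293, 0.1753, 0.0984] wrist_force: [-0.7, 0.2, -3.1] 
tcp_pos: [0.5294, 0.1753, 0.0975] wrist_force: [0.1, -0.3, -2.5] 
tcp_pos: [0.5294, 0.1753, 0.0965] wrist_force: [-0.1, 0.0, -3.0] 
tcp_pos: [0.5294, 0.1753, 0.0955] wrist_force: [-0.4, -0.2, -2.5] 
tcp_pos: [0.5294, 0.1753, 0.0944] wrist_force: [-0.3, -0.0, -3.0] 
tcp_pos: [0.5294, 0.1753, 0.0935] wrist_force: [0.2, -0.2, -2.9] 
tcp_pos: [0.5294, 0.1753, 0.0925] wrist_force: [-0.1, 0.4, -0.2]
```

```bash
for i in 1 2 3 4 5 6 7; do python3 -m inch '[[[0,0,-0.04,0]]]'|egrep "tcp|wrist"|tr '\n' ' ';echo; done
```

```text
tcp_pos: [0.5294, 0.1754, 0.0923] wrist_force: [-3.2, 0.1, 4.4] 
tcp_pos: [0.5294, 0.1754, 0.0914] wrist_force: [-2.9, -0.6, 4.5] 
tcp_pos: [0.5294, 0.1754, 0.0902] wrist_force: [-3.6, -1.3, 4.1] 
tcp_pos: [0.5294, 0.1754, 0.089] wrist_force: [-2.6, -0.1, 4.4] 
tcp_pos: [0.5295, 0.1754, 0.0886] wrist_force: [-6.5, -0.6, 15.0] 
tcp_pos: [0.5295, 0.1755, 0.0885] wrist_force: [-8.9, -2.0, 20.5] 
tcp_pos: [0.5295, 0.1755, 0.0884] wrist_force: [-10.7, -1.1, 26.4]
```

```bash
python3 -m inch '[[[0,0,0.06,0],[0,0,0.06,0],[0,0,0,0]]]'|egrep "tcp|wrist"; python3 -m inch '[[[0,0,0,0],[0,0,0,0],[0,0,0,0],[0,0,0,0],[0,0,0,0]]]' 0|egrep "tcp|wrist|gap";  python3 -m inch '[[[0,0,0.3,0],[0,0,0.8,0],[0,0,1,0],[0,0,1,0],[0,0,1,0],[0,0,1,0],[0,0,1,0],[0,0,0.5,0],[0,0,0,0],[0,0,0,0]]]'|egrep "tcp|wrist|gap|time"
python3 - <<'E'
from h import *
c=wrist("w6");T=c["tcp"];print(T[:3,3]);g=cv2.cvtColor(c["img"],cv2.COLOR_BGR2GRAY)
print(proj(c,(T[0,3],T[1,3],.102)))
print(g[120:230:2,253].tolist());print(g[175,215:290:2].tolist())
E
```

```text
tcp_pos: [0.5295, 0.1754, 0.0886]
wrist_force: [-2.2, 0.0, 4.6]
tcp_pos: [0.5295, 0.1753, 0.0884]
wrist_force: [-0.9, -0.4, -0.8]
finger_gap: 1.003
time_s: 17.55
tcp_pos: [0.5289, 0.1752, 0.2528]
wrist_force: [-0.6, -0.9, -0.8]
finger_gap: 0.998
[0.52891648 0.17522741 0.25284752]
[252.45234382 183.50013872]
[147, 52, 48, 57, 58, 59, 57, 58, 58, 56, 59, 57, 58, 57, 44, 43, 64, 64, 62, 97, 104, 59, 46, 45, 44, 44, 46, 45, 48, 45, 45, 45, 46, 52, 79, 49, 44, 47, 43, 45, 44, 66, 99, 65, 46, 47, 46, 45, 44, 89, 159, 164, 161, 161, 167]
[115, 65, 26, 22, 24, 20, 26, 62, 102, 72, 44, 45, 47, 44, 48, 67, 83, 74, 59, 45, 47, 45, 45, 44, 46, 45, 45, 46, 45, 82, 108, 58, 24, 24, 22, 23, 25, 88]
```

```bash
python3 -m inch '[[[0.32,-0.97,0,0],[0.32,-0.97,0,0],[0.32,-0.97,0,0],[0.32,-0.97,0,0],[0.32,-0.97,0,0],[0.32,-0.97,0,0],[0.32,-0.97,0,0],[0.32,-0.97,0,0],[0.32,-0.97,0,0],[0.32,-0.97,0,0],[0.32,-0.97,0,0],[0.32,-0.97,0,0],[0,0,0,0],[0,0,0,0],[0,0,0,0]]]'|egrep "tcp|wrist"
cat >> h.py <<'E'
def lid(c,z=.075,uv0=None):
    "dark lid centre: ellipse fitted to edge points found along radii, outermost dark->light rim step"
    g=cv2.GaussianBlur(cv2.cvtColor(c["img"],cv2.COLOR_BGR2GRAY),(3,3),0).astype(float)
    u,v=uv0
    for _ in range(4):
        P=[]
        for a in np.arange(0,2*np.pi,.1):
            r=np.arange(14,25,.25);x=u+r*np.cos(a);y=v+r*np.sin(a)
            s=cv2.remap(g.astype(np.float32),x.astype(np.float32)[None],y.astype(np.float32)[None],1)[0]
            k=np.argmax(np.diff(s,n=1));P.append((x[k],y[k]))
        P=np.array(P,np.float32);(u,v),ax,_=cv2.fitEllipseAMS(P)
    T=c["tcp"];p=ray(c,(u,v),z);return (u,v),ax,(T[:3,:3].T@(p-T[:3,3])).round(4),(p-T[:3,3]).round(4)
E
python3 - <<'E'
from h import *
print("C",lid(load("w2"),.075,(254,176)))
c=wrist("w7");p0=proj(c,(.6246,-.116,.075));print(c["tcp"][:3,3],p0,lid(c,.075,tuple(p0)))
I=c["img"][130:220,205:305];cv2.imwrite("pics/w7c.png",np.clip(cv2.resize(I,None,fx=5,fy=5)*2.,0,255).astype(np.uint8))
E
```

```text
tcp_pos: [0.6246, -0.1147, 0.2522]
wrist_force: [-0.8, 0.1, 0.3]
C ((252.3131103515625, 175.22898864746094), (36.33944320678711, 43.83918762207031), array([0.0028, 0.    , 0.1782]), array([-0.0006,  0.0029, -0.1782]))
[ 0.62462445 -0.11466941  0.25224869] [252.36624002 179.29085737] ((251.8400115966797, 179.99574279785156), (36.20541763305664, 43.022090911865234), array([-0.0024, -0.0005,  0.1772]), array([-0.0004, -0.0022, -0.1772]))
```

View pics/w7c.png

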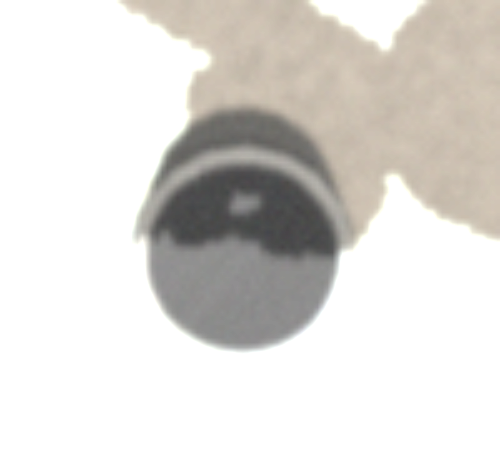

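```bash
python3 - <<'E'
from h import *
def m(n,uv):
    c=load(n);g=cv2.GaussianBlur(cv2.cvtColor(c["img"],cv2.COLOR_BGR2GRAY),(3,3),0).astype(float)
    u,v=map(int,uv);b=v+8+np.argmax(np.diff(g[v+8:v+32,u-2:u+3].mean(1)))+.5
    r=int(b-12);L=u-10-np.argmax(np.diff(g[r,u-28:u-9][::-1]))-.5;R=u+10+np.argmax(np.diff(g[r,u+10:u+29]))+.5
    T=c["tcp"];c0=((L+R)/2,b-18.5);p=ray(c,c0,.075)-T[:3,3];print(n,b,L,R,c0,"world d",p.round(4),"tool",(T[:3,:3].T@p).round(4))
m("w2",(254,176));m("w7",(253,181))
E
```

```text
w2 194.5 235.5 271.5 (np.float64(253.5), np.float64(176.0)) world d [ 0.0009  0.0023 -0.1782] tool [0.0019 0.0013 0.1782]
w7 199.5 234.5 271.5 (np.float64(253.0), np.float64(181.0)) world d [ 0.0011 -0.0031 -0.1772] tool [-0.0035  0.0008  0.1772]
```

The crop shows A's lid disc centred at about (253.5,181.3). I grasp it and weigh it.

```bash
python3 -m inch '[[[0.08,-0.18,-0.8,0],[0,0,-1,0],[0,0,-1,0],[0,0,-1,0],[0,0,-1,0],[0,0,-1,0],[0,0,-1,0],[0,0,-0.58,0],[0,0,-0.3,0],[0,0,0,0],[0,0,0,0]]]'|egrep "tcp|wrist"; python3 -m inch '[[[0,0,0,0],[0,0,0,0],[0,0,0,0],[0,0,0,0],[0,0,0,0],[0,0,0,0],[0,0,0,0]]]' 1|egrep "tcp|wrist|gap|grip"; python3 -m inch '[[[0,0,0.3,0],[0,0,0.6,0],[0,0,0.9,0],[0,0,0.9,0],[0,0,0.6,0],[0,0,0.3,0],[0,0,0,0],[0,0,0,0],[0,0,0,0]]]'|egrep "tcp|wrist|gap|grip";for i in 1 2 3 4 5; do python3 -m inch '[[[0,0,0,0]]]' | egrep "tcp|wrist"|tr '\n' ';'; done
```

```text
tcp_pos: [0.6283, -0.1203, 0.0627]
wrist_force: [-0.4, 0.4, -0.2]
tcp_pos: [0.6273, -0.1207, 0.0631]
wrist_force: [-3.5, -0.7, 5.5]
finger_gap: 0.575
gripper_force: 61.5
tcp_pos: [0.6262, -0.1198, 0.1498]
wrist_force: [0.2, -0.5, -6.6]
finger_gap: 0.57
gripper_force: 63.2
tcp_pos: [0.6265, -0.1199, 0.15];wrist_force: [-0.6, -0.5, -6.4];tcp_pos: [0.6269, -0.1201, 0.1505];wrist_force: [-0.4, 0.3, -5.6];tcp_pos: [0.6272, -0.1202, 0.151];wrist_force: [0.5, 0.4, -6.2];tcp_pos: [0.6273, -0.1202, 0.1513];wrist_force: [0.2, 0.2, -5.0];tcp_pos: [0.6274, -0.1202, 0.1515];wrist_force: [0.1, 1.1, -6.2];
```

```bash
python3 -m inch '[[[0,0,0.8,0],[-0.29,0.94,0.8,0],[-0.29,0.94,0,0],[-0.29,0.94,0,0],[-0.29,0.94,0,0],[-0.29,0.94,0,0],[-0.29,0.94,0,0],[-0.29,0.94,0,0],[-0.29,0.94,0,0],[-0.29,0.94,0,0],[-0.29,0.94,0,0],[-0.29,0.94,0,0],[-0.29,0.94,0,0],[-0.29,0.94,0,0],[-0.29,0.94,0,0],[-0.29,0.94,0,0],[-0.27,0.95,0,0],[0,0,0,0],[0,0,0,0]]]'|egrep "time|tcp|wrist"; python3 -m inch '[[[0,0,-0.6,0],[0,0,-0.8,0],[0,0,-0.2,0],[0,0,0,0],[0,0,0,0],[0,0,0,0]]]'|egrep "time|tcp|wrist"
cat >> h.py <<'E'
def inhand(n,foot):
    c=load(n);T=c["tcp"];g=cv2.GaussianBlur(cv2.cvtColor(c["img"],cv2.COLOR_BGR2GRAY),(1,3),0).astype(float)
    col=g[:,250:257].mean(1);tool=lambda uv,z:(T[:3,:3].T@(ray(c,uv,z)-T[:3,3]))[:2].round(4)
    d=np.diff(col[150:200]);vr=150.5+np.argmax(d[:25]);vf=160.5+np.argmin(d[10:35])
    print(n,T[:3,3].round(4),vr,vf,"rim->c",tool((253,vr),.048)[0]-.0265,"foot->c",tool((253,vf),T[2,3]-foot)[0]-.025)
    d=np.diff(col);t=215+np.argmin(d[215:235])+.5;b=295+np.argmax(d[295:325])+.5
    r=g[258];d=np.diff(r);L=196+np.argmin(d[196:220])+.5;R=290+np.argmax(d[290:305])+.5
    print(" lid rows",t,b,"cols",L,R, "tool",tool(((L+R)/2,(t+b)/2),T[2,3]+.075-foot))
    print(" col",g[140:200:2,253].round().astype(int).tolist())
    for v in(172,180,190): print(" row",v,g[v,200:306:2].round().astype(int).tolist())
E
python3 - <<'E'
from h import *
wrist("w8")
inhand("w3",.0612);inhand("w5",.0612);inhand("w8",.063)
E
```

```text
time_s: 24.25
tcp_pos: [0.5117, 0.2564, 0.1917]
wrist_force: [-0.2, -0.4, -5.5]
time_s: 24.85
tcp_pos: [0.5128, 0.2561, 0.1526]
wrist_force: [-0.1, 0.4, -5.7]
w3 [0.5296 0.1747 0.1501] 164.5 178.5 rim->c 0.0011000000000000003 foot->c 0.0
 lid rows 224.5 312.5 cols 204.5 300.5 tool [0.0019 0.0001]
 col [69, 69, 67, 67, 68, 68, 68, 67, 68, 67, 67, 58, 62, 101, 110, 110, 109, 110, 108, 95, 81, 79, 79, 79, 79, 79, 80, 80, 80, 81]
 row 172 [48, 28, 29, 28, 28, 28, 28, 26, 26, 26, 28, 27, 29, 27, 26, 37, 74, 100, 107, 109, 184, 189, 116, 109, 109, 109, 108, 108, 109, 108, 108, 109, 108, 108, 109, 102, 81, 39, 27, 29, 30, 27, 30, 30, 30, 28, 28, 28, 30, 29, 28, 28, 45]
 row 180 [67, 27, 26, 29, 28, 28, 30, 29, 27, 24, 28, 23, 24, 86, 106, 107, 107, 106, 106, 102, 94, 90, 87, 84, 83, 81, 82, 81, 82, 84, 89, 88, 95, 102, 106, 107, 107, 107, 109, 99, 27, 24, 29, 29, 30, 31, 26, 29, 27, 28, 28, 28, 63]
 row 190 [91, 28, 28, 28, 27, 29, 29, 29, 26, 25, 20, 19, 51, 88, 87, 86, 83, 82, 82, 81, 80, 80, 79, 78, 78, 79, 80, 79, 79, 79, 80, 79, 78, 79, 80, 79, 79, 80, 80, 88, 57, 20, 20, 25, 29, 29, 2
[... 1302 characters left out ...]
]
 row 172 [47, 27, 27, 28, 29, 28, 27, 28, 27, 27, 25, 27, 26, 31, 85, 100, 106, 108, 108, 108, 110, 124, 109, 107, 108, 109, 108, 108, 110, 109, 108, 110, 110, 110, 109, 109, 105, 93, 51, 26, 28, 31, 31, 29, 30, 32, 29, 30, 32, 29, 31, 32, 104]
 row 180 [65, 29, 28, 27, 27, 28, 28, 26, 26, 27, 26, 22, 33, 101, 110, 109, 104, 96, 87, 82, 80, 79, 80, 77, 77, 78, 77, 77, 77, 77, 77, 77, 77, 81, 91, 104, 109, 110, 110, 70, 22, 23, 28, 29, 31, 31, 31, 30, 29, 32, 31, 35, 124]
 row 190 [88, 28, 28, 28, 27, 29, 26, 27, 29, 23, 36, 69, 86, 86, 87, 85, 82, 82, 81, 80, 80, 80, 80, 79, 79, 79, 78, 78, 79, 77, 78, 78, 78, 78, 78, 78, 80, 81, 80, 80, 61, 23, 21, 28, 29, 29, 32, 29, 31, 31, 30, 48, 129]
```

```bash
python3 -m inch '[[[-0.02,0.04,-0.5,0],[0,0,-0.6,0],[0,0,-0.3,0],[0,0,0,0],[0,0,0,0]]]'|egrep "tcp|wrist"; for i in 1 2 3 4; do python3 -m inch '[[[0,0,-0.04,0],[0,0,-0.04,0]]]'|egrep "tcp|wrist"|tr '\n' ' ';echo; done
```

```text
tcp_pos: [0.511, 0.2569, 0.1158]
wrist_force: [0.7, 0.5, -6.1]
tcp_pos: [0.512, 0.2572, 0.1152] wrist_force: [-0.7, 0.3, -5.3] 
tcp_pos: [0.5116, 0.2571, 0.1128] wrist_force: [-0.1, 0.2, -5.9] 
tcp_pos: [0.5114, 0.257, 0.1105] wrist_force: [-0.4, 1.0, -6.6] 
tcp_pos: [0.5114, 0.257, 0.1085] wrist_force: [0.1, 0.4, -5.3]
```

```bash
for i in 1 2 3; do python3 -m inch '[[[0,0,-0.04,0],[0,0,-0.04,0]]]'|egrep "tcp|wrist"|tr '\n' ' ';echo; done
```

```text
tcp_pos: [0.5116, 0.2571, 0.1066] wrist_force: [0.4, 0.8, -5.4] 
tcp_pos: [0.5117, 0.2571, 0.1046] wrist_force: [0.9, 0.8, -4.8] 
tcp_pos: [0.5117, 0.2571, 0.1026] wrist_force: [0.8, 0.3, -4.5]
```

Entry is free. Next I descend to the cup.

```bash
python3 -m inch '[[[0,0,-0.04,0],[0,0,-0.04,0],[0,0,-0.04,0]]]'|egrep "tcp|wrist"|tr '\n' ' ';echo; for i in 1 2 3 4 5 6 7 8; do python3 -m inch '[[[0,0,-0.04,0]]]'|egrep "tcp|wrist"|tr '\n' ' ';echo; done
```

```text
tcp_pos: [0.5116, 0.2571, 0.0996] wrist_force: [1.8, -0.1, -4.2] 
tcp_pos: [0.5117, 0.2571, 0.0986] wrist_force: [1.5, 0.5, -4.4] 
tcp_pos: [0.5116, 0.2571, 0.0976] wrist_force: [2.1, -0.6, -4.6] 
tcp_pos: [0.5116, 0.2571, 0.0966] wrist_force: [1.7, 0.2, -4.7] 
tcp_pos: [0.5117, 0.2571, 0.096] wrist_force: [-0.3, -0.6, 3.4] 
tcp_pos: [0.5117, 0.2572, 0.0956] wrist_force: [-1.1, -1.4, 3.6] 
tcp_pos: [0.5117, 0.2572, 0.0945] wrist_force: [-1.8, -0.4, 2.2] 
tcp_pos: [0.5117, 0.2572, 0.0933] wrist_force: [-2.0, -0.9, 2.4] 
tcp_pos: [0.5117, 0.2572, 0.092] wrist_force: [-1.0, -0.6, 4.0]
```

```bash
for i in 1 2 3 4; do python3 -m inch '[[[0,0,-0.04,0]]]'|egrep "tcp|wrist"|tr '\n' ' ';echo; done
```

```text
tcp_pos: [0.5117, 0.2571, 0.0908] wrist_force: [-0.5, -0.5, 2.9] 
tcp_pos: [0.5116, 0.2572, 0.0897] wrist_force: [-0.6, -0.3, 2.6] 
tcp_pos: [0.5117, 0.2571, 0.0886] wrist_force: [-0.3, -1.4, 2.4] 
tcp_pos: [0.5117, 0.2571, 0.0876] wrist_force: [-1.0, -1.2, 3.0]
```

```bash
for i in 1 2 3 4; do python3 -m inch '[[[0,0,-0.04,0]]]'|egrep "tcp|wrist"|tr '\n' ' ';echo; done
```

```text
tcp_pos: [0.5117, 0.2572, 0.0874] wrist_force: [-3.4, -0.8, 12.1] 
tcp_pos: [0.5117, 0.2572, 0.0873] wrist_force: [-5.5, -2.2, 18.0] 
tcp_pos: [0.5118, 0.2573, 0.0872] wrist_force: [-7.8, -3.0, 21.9] 
tcp_pos: [0.5118, 0.2573, 0.0872] wrist_force: [-9.9, -3.7, 27.6]
```

```bash
python3 -m inch '[[[0,0,0.06,0],[0,0,0.08,0],[0,0,0,0]]]'|egrep "tcp|wrist"; python3 -m inch '[[[0,0,0,0],[0,0,0,0],[0,0,0,0],[0,0,0,0],[0,0,0,0]]]' 0|egrep "tcp|wrist|gap";  python3 -m inch '[[[0,0,0.3,0],[0,0,0.8,0],[0,0,1,0],[0,0,1,0],[0,0,1,0],[0,0,1,0],[0,0,1,0],[0,0,0.5,0]]]'|egrep "tcp|wrist|gap|time"
python3 -m inch '[[[0.15,-0.99,0,0],[0.15,-0.99,0,0],[0.15,-0.99,0,0],[0.15,-0.99,0,0],[0.15,-0.99,0,0],[0.15,-0.99,0,0],[0.15,-0.99,0,0],[0.15,-0.99,0,0],[0.15,-0.99,0,0],[0.15,-0.99,0,0],[0.15,-0.99,0,0],[0.15,-0.99,0,0],[0.15,-0.99,0,0],[0.15,-0.99,0,0],[0.15,-0.99,0,0],[0.15,-0.99,0,0],[0.15,-0.99,0,0],[0.15,-0.99,0,0]]]'|egrep tcp
python3 -m inch '[[[0.15,-0.99,0,0],[0.15,-0.99,0,0],[0.15,-0.92,0,0],[0,0,0,0],[0,0,0,0],[0,0,0,0],[0,0,0,0]]]'|egrep "tcp|time"
cat >> h.py <<'E'
def m(n,uv):
    c=load(n);g=cv2.GaussianBlur(cv2.cvtColor(c["img"],cv2.COLOR_BGR2GRAY),(3,3),0).astype(float)
    u,v=map(int,uv);b=v+8+np.argmax(np.diff(g[v+8:v+32,u-2:u+3].mean(1)))+.5
    r=int(b-12);L=u-10-np.argmax(np.diff(g[r,u-28:u-9][::-1]))-.5;R=u+10+np.argmax(np.diff(g[r,u+10:u+29]))+.5
    T=c["tcp"];c0=((L+R)/2,b-18.5);p=ray(c,c0,.075)-T[:3,3];print(n,T[:3,3].round(4),b,L,R,c0,"world d",p.round(4),"tool",(T[:3,:3].T@p).round(4))
E
python3 - <<'E'
from h import *
wrist("w9");m("w7",(253,181));m("w9",(253,178))
c=load("w9");g=cv2.cvtColor(c["img"],cv2.COLOR_BGR2GRAY);print(g[140:215:2,253].tolist(),g[185,220:290:2].tolist())
E
```

```text
tcp_pos: [0.5116, 0.2571, 0.0875]
wrist_force: [-2.7, -0.5, 5.0]
tcp_pos: [0.5112, 0.257, 0.0867]
wrist_force: [-0.7, 0.4, 0.1]
finger_gap: 0.998
time_s: 30.3
tcp_pos: [0.5126, 0.2575, 0.2555]
wrist_force: [0.0, 1.1, -0.0]
finger_gap: 1.0
tcp_pos: [0.5786, -0.1893, 0.2516]
time_s: 32.8
tcp_pos: [0.5901, -0.2598, 0.252]
w7 [ 0.6246 -0.1147  0.2522] 199.5 234.5 271.5 (np.float64(253.0), np.float64(181.0)) world d [ 0.0011 -0.0031 -0.1772] tool [-0.0035  0.0008  0.1772]
w9 [ 0.5901 -0.2598  0.252 ] 199.5 234.5 270.5 (np.float64(252.5), np.float64(181.0)) world d [ 0.0009 -0.0033 -0.177 ] tool [-0.0035  0.0002  0.177 ]
[158, 127, 95, 93, 94, 82, 55, 52, 52, 55, 84, 59, 35, 36, 45, 67, 54, 38, 38, 60, 69, 70, 68, 71, 68, 67, 67, 68, 67, 71, 132, 148, 159, 161, 163, 164, 164, 162] [162, 161, 162, 161, 163, 161, 159, 113, 70, 72, 69, 70, 70, 68, 70, 68, 67, 70, 68, 68, 68, 68, 69, 68, 70, 71, 140, 152, 160, 163, 162, 164, 163, 162, 161]
```

```bash
python3 -m inch '[[[0.06,-0.17,-0.8,0],[0,0,-1,0],[0,0,-1,0],[0,0,-1,0],[0,0,-1,0],[0,0,-1,0],[0,0,-1,0],[0,0,-0.6,0],[0,0,-0.32,0],[0,0,0,0],[0,0,0,0],[0,0,0,0]]]'|egrep "tcp|wrist"; python3 -m inch '[[[0,0,0,0],[0,0,0,0],[0,0,0,0],[0,0,0,0],[0,0,0,0],[0,0,0,0],[0,0,0,0]]]' 1|egrep "tcp|wrist|gap|grip"; python3 -m inch '[[[0,0,0.3,0],[0,0,0.6,0],[0,0,0.9,0],[0,0,0.9,0],[0,0,0.6,0],[0,0,0.3,0],[0,0,0,0],[0,0,0,0],[0,0,0,0]]]'|egrep "tcp|wrist|gap|grip";for i in 1 2 3 4; do python3 -m inch '[[[0,0,0,0]]]' | egrep "tcp|wrist"|tr '\n' ';'; done
```

```text
tcp_pos: [0.5928, -0.2659, 0.0608]
wrist_force: [0.3, -0.9, 0.8]
tcp_pos: [0.5921, -0.2656, 0.06]
wrist_force: [-1.1, -0.3, 4.9]
finger_gap: 0.559
gripper_force: 62.3
tcp_pos: [0.5907, -0.2646, 0.1474]
wrist_force: [-0.3, -0.7, -2.1]
finger_gap: 0.563
gripper_force: 61.9
tcp_pos: [0.5909, -0.2648, 0.1475];wrist_force: [0.0, -0.4, -2.1];tcp_pos: [0.5912, -0.265, 0.1481];wrist_force: [0.5, 0.1, -0.9];tcp_pos: [0.5914, -0.2651, 0.1485];wrist_force: [-0.8, -0.6, -1.1];tcp_pos: [0.5916, -0.2652, 0.1488];wrist_force: [-0.6, -0.2, -1.8];
```

```bash
python3 -m inch '[[[-0.12,0.95,0.1,0],[-0.12,0.95,0,0],[-0.12,0.95,0,0],[-0.12,0.95,0,0],[-0.12,0.95,0,0],[-0.12,0.95,0,0],[-0.12,0.95,0,0],[-0.12,0.95,0,0],[-0.12,0.95,0,0],[-0.12,0.95,0,0],[-0.12,0.95,0,0],[-0.12,0.95,0,0],[-0.12,0.95,0,0],[-0.12,0.95,0,0],[-0.1,0.93,0,0],[0,0,0,0],[0,0,0,0],[0,0,0,0],[0,0,0,0],[0,0,0,0]]]'|egrep "time|tcp|wrist"
python3 - <<'E'
from h import *
wrist("w10")
inhand("w10",.0602)
E
```

```text
time_s: 38.05
tcp_pos: [0.5473, 0.0897, 0.1515]
wrist_force: [0.5, 0.7, -1.4]
w10 [0.5473 0.0897 0.1515] 162.5 176.5 rim->c 0.0025000000000000022 foot->c 0.0015999999999999973
 lid rows 222.5 312.5 cols 203.5 301.5 tool [0.003  0.0001]
 col [68, 68, 67, 67, 68, 67, 67, 68, 67, 67, 56, 75, 106, 110, 109, 109, 110, 107, 100, 84, 79, 79, 80, 80, 79, 80, 80, 80, 80, 81]
 row 172 [75, 25, 27, 26, 24, 26, 26, 25, 26, 27, 27, 27, 28, 27, 55, 95, 103, 108, 109, 109, 136, 189, 119, 109, 109, 110, 110, 109, 111, 110, 110, 110, 110, 110, 111, 109, 109, 97, 73, 28, 30, 30, 30, 30, 28, 27, 26, 27, 26, 28, 24, 28, 48]
 row 180 [93, 28, 26, 26, 25, 25, 25, 27, 25, 27, 28, 22, 23, 77, 109, 111, 109, 108, 103, 92, 86, 80, 79, 79, 79, 78, 79, 80, 79, 79, 80, 82, 84, 90, 98, 107, 110, 111, 111, 106, 30, 20, 27, 30, 26, 27, 22, 26, 28, 25, 26, 26, 72]
 row 190 [197, 45, 25, 25, 27, 25, 24, 26, 24, 25, 22, 33, 69, 85, 84, 83, 83, 82, 81, 81, 80, 79, 77, 77, 78, 79, 81, 79, 80, 80, 79, 80, 79, 79, 80, 81, 79, 79, 80, 80, 68, 31, 22, 26, 27, 26, 27, 27, 26, 25, 27, 28, 87]
```

```bash
python3 -m inch '[[[0,0.03,-0.6,0],[0,0,-0.6,0],[0,0,-0.3,0],[0,0,0,0],[0,0,0,0]]]'|egrep "tcp|wrist"; for i in 1 2 3 4 5; do python3 -m inch '[[[0,0,-0.04,0],[0,0,-0.04,0]]]'|egrep "tcp|wrist"|tr '\n' ' ';echo; done
```

```text
tcp_pos: [0.5468, 0.0913, 0.1133]
wrist_force: [-0.0, 0.3, -0.2]
tcp_pos: [0.5477, 0.0913, 0.1127] wrist_force: [-0.0, 0.0, -0.1] 
tcp_pos: [0.5473, 0.0913, 0.1103] wrist_force: [0.2, 0.7, -1.2] 
tcp_pos: [0.5472, 0.0913, 0.108] wrist_force: [0.4, 0.3, -1.7] 
tcp_pos: [0.5471, 0.0913, 0.106] wrist_force: [0.2, 0.1, -0.3] 
tcp_pos: [0.5471, 0.0913, 0.104] wrist_force: [-0.3, -0.0, -0.9]
```

```bash
for i in 1 2 3 4; do python3 -m inch '[[[0,0,-0.04,0],[0,0,-0.04,0]]]'|egrep "tcp|wrist"|tr '\n' ' ';echo; done;  for i in 1 2 3 4 5; do python3 -m inch '[[[0,0,-0.04,0]]]'|egrep "tcp|wrist"|tr '\n' ' ';echo; done
```

```text
tcp_pos: [0.5472, 0.0913, 0.102] wrist_force: [0.3, -0.4, -0.4] 
tcp_pos: [0.5472, 0.0913, 0.1] wrist_force: [0.9, -0.5, -1.4] 
tcp_pos: [0.5471, 0.0913, 0.098] wrist_force: [0.6, 0.1, -1.2] 
tcp_pos: [0.5472, 0.0913, 0.096] wrist_force: [0.3, 0.4, -1.0] 
tcp_pos: [0.5471, 0.0913, 0.095] wrist_force: [-0.7, -0.5, -1.0] 
tcp_pos: [0.5471, 0.0913, 0.094] wrist_force: [-0.1, -0.1, -0.7] 
tcp_pos: [0.5472, 0.0913, 0.093] wrist_force: [-0.4, -0.8, -0.6] 
tcp_pos: [0.5472, 0.0913, 0.0921] wrist_force: [-1.9, -1.0, 6.6] 
tcp_pos: [0.5472, 0.0913, 0.0919] wrist_force: [-3.0, -0.8, 7.4]
```

```bash
for i in 1 2 3 4; do python3 -m inch '[[[0,0,-0.04,0]]]'|egrep "tcp|wrist"|tr '\n' ' ';echo; done
```

```text
tcp_pos: [0.5472, 0.0913, 0.0911] wrist_force: [-3.3, 0.6, 7.5] 
tcp_pos: [0.5472, 0.0913, 0.0902] wrist_force: [-3.5, -1.2, 6.8] 
tcp_pos: [0.5472, 0.0913, 0.0892] wrist_force: [-3.1, -1.6, 6.9] 
tcp_pos: [0.5472, 0.0912, 0.0883] wrist_force: [-2.8, -1.0, 7.5]
```

```bash
for i in 1 2 3; do python3 -m inch '[[[0,0,-0.04,0]]]'|egrep "tcp|wrist"|tr '\n' ' ';echo; done
```

```text
tcp_pos: [0.5472, 0.0912, 0.0873] wrist_force: [-3.3, -1.3, 7.2] 
tcp_pos: [0.5472, 0.0912, 0.0863] wrist_force: [-3.6, -0.5, 7.2] 
tcp_pos: [0.5472, 0.0913, 0.0853] wrist_force: [-2.6, -1.3, 7.5]
```

```bash
for i in 1 2 3; do python3 -m inch '[[[0,0,-0.04,0]]]'|egrep "tcp|wrist"|tr '\n' ' ';echo; done
```

```text
tcp_pos: [0.5472, 0.0913, 0.0843] wrist_force: [-2.7, -0.6, 6.6] 
tcp_pos: [0.5472, 0.0913, 0.0833] wrist_force: [-2.6, -1.1, 7.2] 
tcp_pos: [0.5472, 0.0913, 0.0823] wrist_force: [-3.4, -1.4, 7.5]
```

```bash
for i in 1 2 3; do python3 -m inch '[[[0,0,-0.04,0]]]'|egrep "tcp|wrist"|tr '\n' ' ';echo; done
```

```text
tcp_pos: [0.5472, 0.0913, 0.0813] wrist_force: [-4.6, -0.4, 14.5] 
tcp_pos: [0.5473, 0.0913, 0.0813] wrist_force: [-7.3, -1.6, 18.1] 
tcp_pos: [0.5473, 0.0912, 0.0812] wrist_force: [-9.7, -2.2, 23.8]
```

The cup is home. I release, rise and check all three lids from above.

```bash
python3 -m inch '[[[0,0,0.06,0],[0,0,0.06,0],[0,0,0,0]]]'|egrep "tcp|wrist"; python3 -m inch '[[[0,0,0,0],[0,0,0,0],[0,0,0,0],[0,0,0,0],[0,0,0,0]]]' 0|egrep "tcp|wrist|gap";  python3 -m inch '[[[0,0,0.3,0],[0,0,0.8,0],[0,0,1,0],[0,0,1,0],[0,0,1,0],[0,0,1,0],[0.2,0.9,1,0],[0.2,0.9,0.5,0],[-0.4,0.9,0,0],[-0.4,0.7,0,0],[0,0,0,0],[0,0,0,0]]]'|egrep "tcp|wrist|gap|time"
python3 - <<'E'
from h import *
c=wrist("w11")
E
```

```text
tcp_pos: [0.5474, 0.0913, 0.0814]
wrist_force: [-1.8, -0.5, 3.8]
tcp_pos: [0.5471, 0.0913, 0.0809]
wrist_force: [0.2, -0.2, 0.1]
finger_gap: 0.999
time_s: 44.2
tcp_pos: [0.5371, 0.1764, 0.2465]
wrist_force: [-0.2, -0.4, -0.1]
finger_gap: 1.0
```

View pics/w11.png

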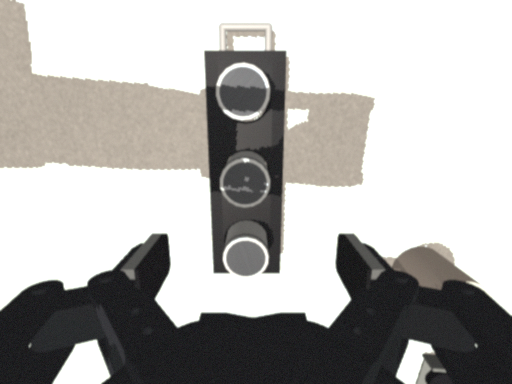

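All three cans stand upright in the bores, with lids at (243,92), (245,182) and (246,256). The gripper is clear of them, so I hand in.

```bash
python3 -c "
from cell import ctrl
print(ctrl.hand_in())"
```

```text
the job is handed in; nothing more can be done
None
```

I stowed all three canisters upright (heaviest at the handle, medium in the middle, lightest far), each pressed to a clear stop at under about 35 N, and handed in at about 44 s; before that, the medium canister landed on the rim of the middle bore and pressed the rack (not the cup) with about 50 N before I backed off and realigned it.

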